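# Load the slide scanner

## Robot

A 6-joint arm with a two-finger parallel gripper is mounted at the origin on the work surface. World frame = base frame: x ahead of the robot, y to its left, z up, the work surface at z = 0. Lengths are in m, angles in rad, forces in N, time in s.
With the tool pointing down it reaches from about 0.425 to 0.95 m from the base axis. Payload 3.5 kg.
Tool frame: the origin (TCP) lies on the mounting face of the last link; the fingertips stand 173 mm ahead of it and the grasp point (between the pads) lies 155 mm ahead of it (tip_reach is the distance from the TCP to the fingertips, in m); z points along the fingers, y is the line along which they close (so a half turn about z gives the same grasp; the last joint's range is limited). The gripper opens to 85 mm and grips with 20 to 120 N. Pads are 22 mm wide; open, the fingers measure 114 mm over their backs; the gripper's body (76 mm by 85 mm) begins 54 mm behind the grasp point. The pads swing forward as they close: fully open they stand 13 mm farther back than shut.
Start: joints at [-1.331, 0.286, 1.577, -0, 1.279, -0.15], TCP at [0.257, -0.624, 0.405] pointing down, gripper open.
Joint ranges: [-2.77, 2.77], [-0.9, 2.22], [0.21, 2.48], [-1.53, 4.67], [0.24, 2.81], [-2.84, 2.84]. Speed limits (rad/s): [2.79, 2.79, 3.14, 3.14, 3.14, 3.14].

## Interface

Orientations are given as a unit quaternion [x, y, z, w].
In Python, from plant import * gives the robot as it stands.
- The arm moves only by the tool move_arm, never from a script. Its argument "moves" is a list of rows, each a list of 3 entries, a list of its own where there are three numbers: the opening, from 0 (shut) to 1 (fully open), then the shift along the tool's x, y, z in m, then the turn, a rotation vector about the tool's x, y, z in rad. A call has exactly 10 rows; each row shifts and turns the commanded pose from where the row before left it, along the tool's axes as they then stand; what a row does not reach is not made up. A row lasts 1/12 s, in which the tool goes at most 41.7 mm and 7.16 degrees, less where a joint would pass 70% of its speed; a pose out of reach is approached as far as the arm can. A call is refused whole if a number of a shift passes 0.0417 or a number of a turn 0.125, either way. A call with a gripper value outside its range is refused whole. The fingers move at their own pace and stop on an object; "grip_force" is the grip in N (left out, the last holds). Time passes only in rows, so rows that do not move let the fingers close, or fill a call up. It gives the time, the measured TCP pose, the force, the opening and the grip force at its end, in the units of the state.
- get_state(): the state, without advancing time (a new reading comes with each control period).
- read_camera(name): name is "scene" or "side" or "wrist"; returns the picture (480x640x3 uint8, red, green, blue); there is no depth.
- camera_params(name): a dict with "fx", "fy", "cx", "cy" (pixels), "rvec" (rotation vector, rad) and "tvec" (3), from world to camera coordinates, as OpenCV has them; the wrist camera has in their place "tool_from_camera" (4x4, takes a point from camera to tool coordinates, whose origin is the TCP and whose axes are the flange's). Camera axes: x right, y down, z forward; pixel columns grow to the right and rows downward; lengths in m; the calibration is good to about 2 mm. The wrist camera is an equidistant fisheye: a pixel r from the principal point sees the ray r / f radians off the axis. A picture is of the moment at which its call begins: read the wrist's pose just before it. camera_params takes no time and is no camera call.
- sign_off(): hands the job in; it is judged then, once.
The state is a dict: "time": time; "qpos": joint angles; "dq": joint speeds; "joint_efforts": joint torques, N m; "eef_pos": TCP position; "tcp_rot": TCP orientation; "contact_force": force on the tool from outside, world axes, zero at the start; "wrist_torque": the same for the moment, N m; "opening": opening from 0.0 (shut) to 1.0 (fully open); "finger_force": force on a finger pad.
Only numpy, scipy, OpenCV 4.12 (cv2) and the standard library are available. Lean on these libraries where they do the work, as an engineer would, in place of code of your own. Each camera call takes 0.05 s, during which the arm holds its last target. There are 200 camera calls.

## Task

Open the slide scanner by pressing its front flap gently inward near the top edge until its spring catch lets go, without forcing it, and let the flap swing right down. Then set the left-hand and the right-hand slide carrier, each flat in the recess of its own shape on the open flap (left-hand on the left); put them down, do not drop them. Leave the bottles and the tape dispenser where they stand.

Things in the scene. Friction and masses are not known exactly. Their poses are not given: they have to be found in the camera images.
- scanner: Slide scanner, a white box 300 wide, 230 deep, 280 mm high, fixed. Origin: centre of its underside; x away from the robot, y left, z up. The front leans back 20 degrees from upright: its lower part is the flap; above, in the same plane, the front goes on for 105 mm (panel with dark screen), so a tool pointing straight down cannot get at the flap. Position and yaw vary.
- flap (a joint): Angle of the front flap (rad) about its bottom edge: about 0 shut, negative when pressed in, 1.92 fully open: then level, inner face up, 35 mm above the bench. Flap 244 wide, 155 high, 12 mm thick. A touch catch at the middle of its top edge holds it. Once the catch has let go and the press is taken away, a damped spring swings it out and down by itself in about 2 s: keep out of its way.
- press_spot (a point): Spot to press, on the flap's outer face, mid-width, 35 mm below its top edge. Flap shut: x square to the face into the scanner (forward, 20 degrees down), y left, z up the face. Moves with the flap. Takes 5 to 10 N. The catch lets go at an unknown depth, 3 to 15 mm; 1 to 2 mm deeper is a firm stop: feel for it and stop there (13 N on the tool is enough; over 30 N harms it).
- hinge_line (a point): Middle of the flap's hinge line, at the inner face of its bottom edge, 35 mm above the bench and 122 mm (along the face) below press_spot. Axes as press_spot.
- left_grip (a point): Fin (handle) of the left-hand carrier: 60 mm long, 10 mm thick, standing on the plate's long arm, its top 48 mm above the plate's underside. The point is mid-length and mid-thickness, 34 mm above the underside, 14 mm below the fin's top, near the centre of mass. x along the fin towards the plate's foot end, y left, z up. Weighs 0.12 to 0.26 kg.
- left_plate (a point): Left-hand carrier: aluminium L-plate 8 mm thick in a 110 (x) x 80 (y) mm rectangle; this point is the rectangle's centre on the underside. Long arm 110 x 45 mm along the -y side; foot 35 x 35 mm at the +x end on the +y side (left, seen from above, x pointing away). Fin point at x +5, y -10 mm. Lies flat, x within 0.5 rad of world x, either side of the scanner.
- right_grip (a point): Fin (handle) of the right-hand carrier: 60 mm long, 10 mm thick, standing on the plate's long arm, its top 48 mm above the plate's underside. The point is mid-length and mid-thickness, 34 mm above the underside, 14 mm below the fin's top, near the centre of mass. x along the fin towards the plate's foot end, y left, z up. Weighs 0.12 to 0.26 kg.
- right_plate (a point): Right-hand carrier: aluminium L-plate 8 mm thick in a 110 (x) x 80 (y) mm rectangle; this point is the rectangle's centre on the underside. Long arm 110 x 45 mm along the +y side; foot 35 x 35 mm at the +x end on the -y side (right, seen from above, x pointing away). Fin point at x +5, y +10 mm. Lies flat, x within 0.5 rad of world x, either side of the scanner.
- left_seat (a point): Where left_grip is when the left-hand carrier lies centred in the left recess: 34 mm above the recess floor. Fixed to the flap and moves with it. Axes with the flap open: x level, away from the robot towards the hinge (the carrier's x goes along it), y left, z up.
- left_recess (a point): Centre of the left recess's floor, on the flap's inner face, the left half seen from the robot. Axes as left_seat. Inside 124 (x) x 94 (y) mm, rim 10 mm high, 4 mm thick. A block 75 x 35 x 10 mm high fills its outer corner at -x, +y: the left-hand carrier's notch goes round it with 7 mm to spare on all sides; the mirror-image one, or this one turned end for end, cannot lie flat.
- right_seat (a point): Where right_grip is when the right-hand carrier lies centred in the right recess: 34 mm above the recess floor. Fixed to the flap and moves with it. Axes with the flap open: x level, away from the robot towards the hinge (the carrier's x goes along it), y left, z up.
- right_recess (a point): Centre of the right recess's floor, on the flap's inner face, the right half seen from the robot. Axes as right_seat. Inside 124 (x) x 94 (y) mm, rim 10 mm high, 4 mm thick. A block 75 x 35 x 10 mm high fills its outer corner at -x, -y: the right-hand carrier's notch goes round it with 7 mm to spare on all sides; the mirror-image one, or this one turned end for end, cannot lie flat.
- amber_bottle: Bystander: amber bottle with blue cap, 64 mm across, 125 mm high, origin at the centre of its base.
- water_bottle: Bystander: white bottle, 72 mm across, 170 mm high, origin at the centre of its base.
- tape_dispenser: Bystander: black tape dispenser, 150 x 60 mm, 83 mm high, origin at the centre of its base.
Not all that is in view belongs to the job. What is shaped like the part that bears left_grip but turquoise or yellow is not meant.

How it is judged:
On the way, in this order (a step that is already met when the one before it is completed fails the run):
1. the flap is pressed inward near its top (value of joint flap below -0.012 rad).
2. the flap has swung right down (value of joint flap above 1.85 rad), for 0.2 s.
At the end, for the whole second after the job is handed in: The flap is fully open (over 1.85 rad), and each carrier lies at rest in its own recess: its grip point within 12 mm of its seat point in x and y and 5 mm in height, tilted less than 0.07 rad (4 degrees), released (value of joint flap above 1.85 rad and x of left_grip in the frame of left_seat between -0.012 and 0.012 m and y of left_grip in the frame of left_seat between -0.012 and 0.012 m and z of left_grip in the frame of left_seat between -0.005 and 0.005 m and angle between each of left_grip, right_grip's own z axis and vertical below 0.07 rad and x of right_grip in the frame of right_seat between -0.012 and 0.012 m and y of right_grip in the frame of right_seat between -0.012 and 0.012 m and z of right_grip in the frame of right_seat between -0.005 and 0.005 m and linear speed of each of left_carrier, right_carrier below 0.02 m/s); the robot touches nothing.
It fails at once if a carrier is dropped from more than about 30 mm (it moves faster than 0.8 m/s while not held) ((linear speed of left_carrier above 0.8 m/s and contact force between the fingers and left_carrier below 0.2 N) or (linear speed of right_carrier above 0.8 m/s and contact force between the fingers and right_carrier below 0.2 N)).
It fails at once if the scanner is pressed harder than 30 N (contact force between any of the fingers, the arm and scanner above 30 N).
It fails at once if a bottle or the tape dispenser is moved more than 30 mm or tipped (distance of any of amber_bottle, water_bottle, tape_dispenser from where it was at the start of the episode above 0.03 m or angle between any of amber_bottle, water_bottle, tape_dispenser's own z axis and vertical above 0.3 rad).
It also fails if it takes over 64 s, if anything falls off the work surface, if the arm or the gripper's body presses on something with over 40 N, if the wrist force passes 120 N, or if a joint passes its speed limit or range.

## Working session

There is one attempt and no reset: what is moved stays moved. The work goes in short steps, Python scripts to look and compute and a tool call to move; the robot and the scene stay as the last step left them, time stands still between calls to the robot, and variables do not carry over. Pictures are saved under pics/ and viewed, at most 10 in all, crops included, and the job is handed in when it is done.

Besides the shell and the picture viewer there is one more tool, called as a command line: name --argument value ..., lists and objects as JSON in quotes. move_arm: Moves the arm, as the interface text tells. Its arguments: {"type":"object","properties":{"moves":{"type":"array"},"grip_force":{"type":"number"}},"required":["moves"]}

```bash
mkdir -p pics; python3 - <<'E'
from plant import *
import cv2
for n in ("scene","side"):
    cv2.imwrite(f"pics/{n}0.png",cv2.cvtColor(read_camera(n),cv2.COLOR_RGB2BGR)); print(n,camera_params(n))
print(camera_params("wrist")); print(get_state())
E
```

```text
scene {'fx': 449.29550433497496, 'fy': 449.29550433497496, 'cx': 315.99022607945705, 'cy': 246.6255455544235, 'rvec': array([ 0.61375966, -2.65708197,  1.15946804]), 'tvec': array([0.52097483, 0.2744758 , 1.15012742])}
side {'fx': 526.4374724205558, 'fy': 526.4374724205558, 'cx': 317.7584132981053, 'cy': 239.65569801438315, 'rvec': array([ 0.14394   , -2.7534544 ,  1.42809502]), 'tvec': array([0.55532246, 0.14295692, 1.12047274])}
{'fx': 371.64829954431775, 'fy': 371.64829954431775, 'cx': 317.8719625978658, 'cy': 234.34387294068537, 'tool_from_camera': array([[ 5.70961455e-05, -9.49172703e-01, -3.14755742e-01,
         8.03148470e-02],
       [ 9.99999931e-01,  1.69702324e-04, -3.30353535e-04,
         6.01151510e-04],
       [ 3.66977339e-04, -3.14755701e-01,  9.49172647e-01,
         3.14110295e-02],
       [ 0.00000000e+00,  0.00000000e+00,  0.00000000e+00,
         1.00000000e+00]])}
{'time': 0.1, 'qpos': array([-1.33103505e+00,  2.87143290e-01,  1.57804189e+00, -3.54724347e-05,
        1.27862522e+00, -1.49984980e-01]), 'dq': array([-1.85469188e-05, -2.78411275e-03, -2.15389590e-03,  1.03857226e-03,
       -2.25503808e-03, -9.15132037e-04]), 'joint_efforts': array([ 1.05888561e-03, -4.07295156e+01, -2.93697095e+01, -1.38229316e-04,
        3.42084350e-03, -6.60749961e-06]), 'eef_pos': array([ 0.25644908, -0.62414364,  0.40343482]), 'tcp_rot': array([ 9.81070649e-01,  1.93646978e-01, -6.67204954e-05, -1.10699773e-03]), 'contact_force': array([-0.26030845,  0.24598146,  0.3485524 ]), 'wrist_torque': array([ 0.02267532, -0.0203261 , -0.08781157]), 'finger_force': 0.0, 'opening': 0.9977628244596815}
```

View pics/scene0.png

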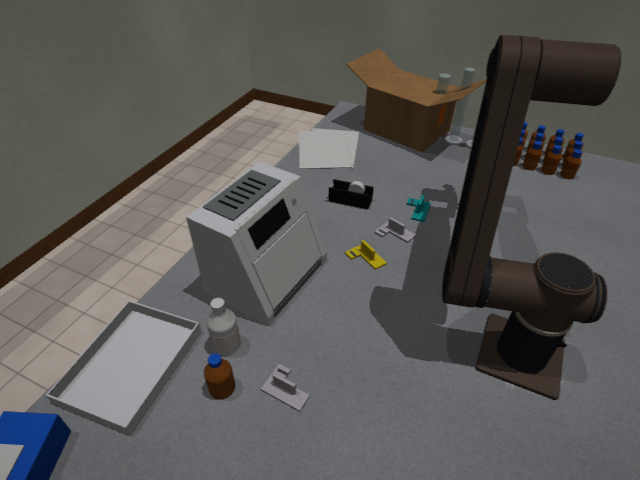

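View pics/side0.png

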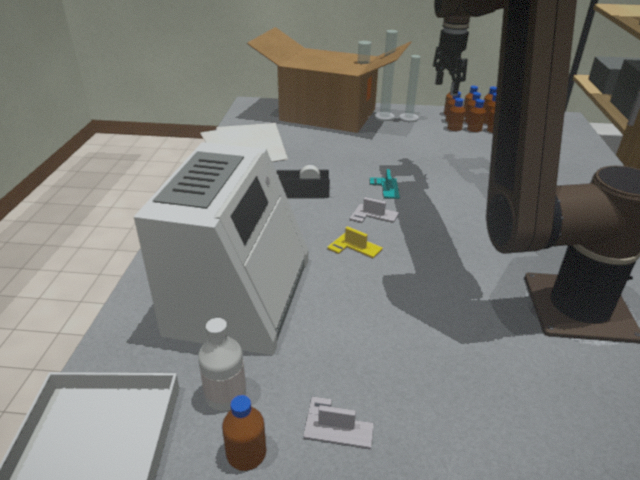

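Scene: the scanner's front faces the robot (screen about (268,222), flap about (290,260)). There is a grey carrier at about (286,387) and another at (396,230). The bottles are near (222,340) and (220,377), and the dispenser is at (350,192). I'll enlarge to read the corners.

```bash
python3 - <<'E'
import cv2,numpy as np
s=cv2.imread("pics/scene0.png"); d=cv2.imread("pics/side0.png")
def c(im,x,y,w,h,k): return cv2.resize(im[y:y+h,x:x+w],None,fx=k,fy=k,interpolation=cv2.INTER_CUBIC)
# A scene carriers, side carriers : 66x50 at 6x -> 396x300
a=[c(s,255,357,66,50,6),c(s,360,207,66,50,6),c(d,297,391,84,64,4.714)[:300,:396],c(d,340,186,66,50,6)]
a=[cv2.resize(i,(396,300)) for i in a]
cv2.imwrite("pics/carr.png",np.vstack([np.hstack(a[:2]),np.hstack(a[2:])]))
b=[c(s,180,160,160,170,2.5),c(d,130,145,160,170,2.5)]
b=[c(s,180,160,150,165,2.6),c(d,160,140,150,215,2)]
b=[np.pad(i,((0,435-i.shape[0]) if i.shape[0]<435 else (0,0),(0,0),(0,0))) for i in b]
b=[i[:430] for i in b]
cv2.imwrite("pics/scan.png",np.hstack(b)); print([i.shape for i in b])
E
```

```text
[(430, 390, 3), (430, 300, 3)]
```

View pics/carr.png

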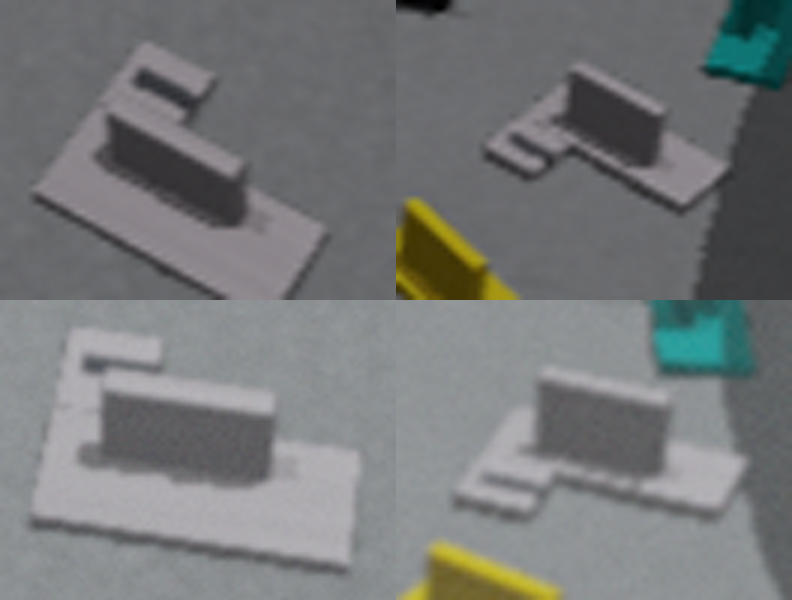

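View pics/scan.png

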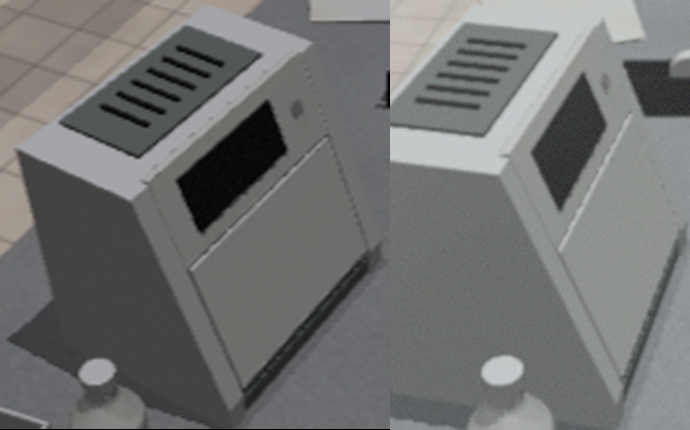

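Top row is the scene view, bottom row the side view. The +y carrier has its far-end foot on the -y side, so it is the right-hand one. The -y carrier is the left-hand one, so the two are crossed. Flap corners in the scene crop are (190,270), (327,137), (243,387) and (372,262).

```bash
cat > h.py <<'E'
from plant import *
import cv2,numpy as np
from scipy.optimize import least_squares
from scipy.spatial.transform import Rotation as R
P={n:camera_params(n) for n in("scene","side")}
def proj(n,X):
    p=P[n];K=np.array([[p['fx'],0,p['cx']],[0,p['fy'],p['cy']],[0,0,1.]])
    return cv2.projectPoints(np.asarray(X,float).reshape(-1,1,3),p['rvec'],p['tvec'],K,None)[0].reshape(-1,2)
def un(uv,off,k): return (np.array(uv,float)+.5)/k-.5+np.array(off)
def fit(obs,z,x0):
    # obs: list (cam, model pts, pixels); planar pose x,y,yaw at height z
    def T(q,M): return R.from_euler('z',q[2]).apply(M)+[q[0],q[1],z]
    f=lambda q:np.concatenate([(proj(c,T(q,M))-u).ravel() for c,M,u in obs])
    s=least_squares(f,x0,loss='soft_l1'); return s.x,f(s.x).reshape(-1,2).round(1)
E
cat > m.py <<'E'
from h import *
def L(s,pts): return [[x/1e3,s*y/1e3,z/1e3] for x,y,z in pts]
o=[("scene",L(-1,[(55,-40,8),(55,40,8),(20,40,8),(-55,5,8),(35,-10,48),(-25,-10,48)]),un([(35,190),(145,42),(215,78),(327,232),(112,112),(242,160)],(255,357),6)),
("side",L(-1,[(55,-40,8),(-55,-40,8),(-55,5,8),(55,40,8),(20,40,8),(35,-10,48),(-25,-10,48)]),un([(32,218),(350,260),(358,150),(70,30),(160,40),(103,83),(273,100)],(297,391),4.714))]
q,r=fit(o,0,[.6,.3,0]); print("right",q,r.tolist()); print(" grip",q[:2]+R.from_euler('z',q[2]).apply([.005,.01,0])[:2])
o=[("scene",L(1,[(55,40,8),(20,40,8),(-55,5,8),(-55,-40,8),(35,-10,48),(-25,-10,48)]),un([(89,150),(139,178),(287,210),(332,168),(176,68),(266,108)],(360,207),6)),
("side",L(1,[(55,40,8),(20,40,8),(-55,5,8),(-55,-40,8),(55,-40,8),(35,-10,48),(-25,-10,48)]),un([(59,193),(134,210),(319,212),(349,158),(124,110),(146,72),(272,93)],(340,186),6))]
q,r=fit(o,0,[.6,-.3,0]); print("left",q,r.tolist()); print(" grip",q[:2]+R.from_euler('z',q[2]).apply([.005,-.01,0])[:2])
a=np.radians(20); F=lambda y,s,i=0:[s*np.sin(a)+i*np.cos(a),y,s*np.cos(a)-i*np.sin(a)]
M=[F(.122,.035),F(-.122,.035),F(.122,-.12),F(-.122,-.12)]
o=[("scene",M,un([(190,270),(327,137),(243,387),(372,262)],(180,160),2.6)),("side",M,un([(170,250),(241,116),(235,375),(294,230)],(160,140),2))]
q,r=fit(o,.1537,[.6,0,0]); print("press",q,r.tolist())
W=R.from_euler('z',q[2])
h=W.apply(F(0,-.122,.012))+[q[0],q[1],.1537]; print("hinge",h)
t=W.apply([F(.15,.14),F(-.15,.14)])+[q[0],q[1],.1537]; print(((proj("scene",t)-[180,160])*2.6).round(), ((proj("side",t)-[160,140])*2).round())
E
python3 m.py
```

```text
right [ 0.48707802  0.34166241 -0.05152898] [[-0.8, 0.2], [-1.0, -0.7], [-0.7, -0.8], [0.1, -1.4], [-0.7, -2.1], [-0.4, 1.1], [-0.2, -0.0], [0.6, 0.7], [0.8, -0.1], [-0.3, -0.3], [0.6, 0.2], [0.1, -0.8], [1.2, 0.5]]
 grip [0.49258645 0.3513916 ]
left [ 0.43828419 -0.30129818 -0.3024307 ] [[-0.7, -0.8], [-0.6, -0.7], [-0.1, -0.7], [0.3, -0.3], [0.1, -0.8], [0.1, 0.6], [-0.1, 0.3], [0.1, 0.5], [0.8, -0.2], [0.6, 0.4], [-0.8, -0.3], [-0.2, 0.0], [0.6, 1.3]]
 grip [ 0.44007885 -0.31233355]
press [ 0.64614858  0.05191647 -0.11271018] [[0.2, -0.2], [1.0, -0.3], [0.5, 0.8], [-1.0, -4.6], [-0.1, 0.5], [1.3, -1.4], [-0.5, 2.5], [-0.7, -0.2]]
hinge [0.61589165 0.05534125 0.03495326]
[[129. 195.]
 [314.  37.]] [[107. 169.]
 [214.  13.]]
```

The fit is good: residuals are about 1 px, the box-top corners agree, and the press spot is at (0.646, 0.052, 0.154) with yaw -0.113. I'll press with the tool tilted 40° forward. Next is the approach plan.

```bash
cat >> h.py <<'E'
def mkrot(h,tilt=0.,ty=None):
    """tool down with tool x at heading h; then z tilted forward (towards heading ty) by tilt"""
    B=R.from_matrix(np.array([[np.cos(h),np.sin(h),0],[np.sin(h),-np.cos(h),0],[0,0,-1]]).T @ np.eye(3)) if 0 else R.from_matrix(np.column_stack([[np.cos(h),np.sin(h),0],[np.sin(h),-np.cos(h),0],[0,0,-1]]))
    ty=h if ty is None else ty
    return R.from_rotvec(-tilt*np.array([-np.sin(ty),np.cos(ty),0]))*B
def plan(p,rot,n,op,hold=0):
    s=get_state(); p0=s['eef_pos'];r0=R.from_quat(s['tcp_rot']);rv=(r0.inv()*rot).as_rotvec()
    print("rotvec",rv.round(3),"from",p0.round(4))
    cp,cr=p0.copy(),r0; rows=[]
    for i in range(1,n+1):
        sh=cr.inv().apply(p0+(np.asarray(p)-p0)*i/n-cp).round(4); tu=(rv*i/n-rv*(i-1)/n).round(4)
        cp=cp+cr.apply(sh); cr=cr*R.from_rotvec(tu); rows.append([op,sh.tolist(),tu.tolist()])
    for r in rows: print(r,end=',')
    print("\nend",cp.round(4))
E
python3 - <<'E'
from h import *
plan([.489,.070,.304],mkrot(-.113,.7),20,0)
E
```

```text
rotvec [-0.178  0.685  0.481] from [ 0.2564 -0.6241  0.4034]
[0, [0.0239, -0.0277, 0.005], [-0.0089, 0.0343, 0.0241]],[0, [0.0231, -0.0283, 0.0056], [-0.0089, 0.0343, 0.0241]],[0, [0.0222, -0.0289, 0.0062], [-0.0089, 0.0343, 0.0241]],[0, [0.0213, -0.0294, 0.0066], [-0.0089, 0.0343, 0.0241]],[0, [0.0203, -0.0301, 0.007], [-0.0089, 0.0343, 0.0241]],[0, [0.0194, -0.0305, 0.0075], [-0.0089, 0.0343, 0.0241]],[0, [0.0183, -0.0311, 0.0078], [-0.0089, 0.0343, 0.0241]],[0, [0.0173, -0.0316, 0.0082], [-0.0089, 0.0343, 0.0241]],[0, [0.0163, -0.0321, 0.0084], [-0.0089, 0.0343, 0.0241]],[0, [0.0151, -0.0325, 0.0088], [-0.0089, 0.0343, 0.0241]],[0, [0.0141, -0.033, 0.0089], [-0.0089, 0.0343, 0.0241]],[0, [0.013, -0.0333, 0.0091], [-0.0089, 0.0343, 0.0241]],[0, [0.0119, -0.0338, 0.0092], [-0.0089, 0.0343, 0.0241]],[0, [0.0107, -0.0341, 0.0093], [-0.0089, 0.0343, 0.0241]],[0, [0.0096, -0.0344, 0.0093], [-0.0089, 0.0343, 0.0241]],[0, [0.0084, -0.0348, 0.0094], [-0.0089, 0.0343, 0.0241]],[0, [0.0072, -0.035, 0.0093], [-0.0089, 0.0343, 0.0241]],[0, [0.0061, -0.0352, 0.0092], [-0.0089, 0.0343, 0.0241]],[0, [0.005, -0.0355, 0.0091], [-0.0089, 0.0343, 0.0241]],[0, [0.0037, -0.0356, 0.009], [-0.0089, 0.0343, 0.0241]],
end [0.489  0.07   0.3039]
```

move_arm --moves '[[0, [0.024, -0.0277, 0.005], [-0.009, 0.034, 0.024]], [0, [0.023, -0.0283, 0.0056], [-0.009, 0.034, 0.024]], [0, [0.022, -0.029, 0.006], [-0.009, 0.034, 0.024]], [0, [0.021, -0.0295, 0.0066], [-0.009, 0.034, 0.024]], [0, [0.02, -0.03, 0.007], [-0.009, 0.034, 0.024]], [0, [0.0195, -0.0305, 0.0075], [-0.009, 0.034, 0.024]], [0, [0.018, -0.031, 0.008], [-0.009, 0.034, 0.024]], [0, [0.017, -0.0315, 0.008], [-0.009, 0.034, 0.024]], [0, [0.016, -0.032, 0.0085], [-0.009, 0.034, 0.024]], [0, [0.015, -0.0325, 0.009], [-0.009, 0.034, 0.024]]]' --grip_force 40

```text
time: 0.93
eef_pos: [0.3711, -0.2762, 0.3528]
tcp_rot: [0.982, 0.071, 0.175, 0.011]
contact_force: [0.3, 0.8, 0.0]
opening: -0.001
finger_force: 0.0
```

move_arm --moves '[[0, [0.014, -0.033, 0.009], [-0.009, 0.034, 0.024]], [0, [0.013, -0.0333, 0.009], [-0.009, 0.034, 0.024]], [0, [0.012, -0.034, 0.009], [-0.009, 0.034, 0.024]], [0, [0.0107, -0.034, 0.009], [-0.009, 0.034, 0.024]], [0, [0.0096, -0.0345, 0.009], [-0.009, 0.034, 0.024]], [0, [0.0084, -0.035, 0.009], [-0.009, 0.034, 0.024]], [0, [0.0072, -0.035, 0.009], [-0.009, 0.034, 0.024]], [0, [0.006, -0.035, 0.009], [-0.009, 0.034, 0.024]], [0, [0.005, -0.0355, 0.009], [-0.009, 0.034, 0.024]], [0, [0.004, -0.0356, 0.009], [-0.009, 0.034, 0.024]]]'

```text
time: 1.77
eef_pos: [0.4811, 0.0558, 0.3048]
tcp_rot: [0.942, -0.047, 0.333, 0.022]
contact_force: [-0.4, -0.7, 0.5]
opening: -0.002
finger_force: 0.0
```

```bash
python3 - <<'E'
from h import *
s=get_state();print(s['time'],s['qpos'].round(2),s['contact_force'])
cv2.imwrite("pics/w1.png",cv2.cvtColor(read_camera("wrist"),cv2.COLOR_RGB2BGR))
s=get_state()
plan([.489,.070,.304],mkrot(-.113,.7),4,0)
r=R.from_quat(s['tcp_rot']);print("n in tool",r.inv().apply([.9337,-.1057,-.342]).round(3))
c=camera_params("wrist");T=c['tool_from_camera']
X=np.array([[.646,.052,.1537]]+[(R.from_euler('z',-.113).apply([.035*.342,y,.035*.94])+[.646,.052,.1537]).tolist() for y in(.122,-.122)]+[(s['eef_pos']+r.apply([0,0,.173])).tolist()])
t=(r.inv().apply(X-s['eef_pos'])-T[:3,3])@T[:3,:3]
for v in t:
    th=np.arctan2(np.hypot(v[0],v[1]),v[2]);print((np.array([c['cx'],c['cy']])+c['fx']*th*v[:2]/np.hypot(v[0],v[1])).round(1))
E
```

```text
1.7667 [-0.09 -0.12  2.24 -0.05  0.34  1.62] [-0.44352099 -0.69008499  0.48815384]
rotvec [0.001 0.02  0.013] from [0.4815 0.0579 0.3043]
[0, [0.0012, -0.0032, 0.001], [0.0002, 0.005, 0.0031]],[0, [0.0011, -0.0032, 0.001], [0.0002, 0.005, 0.0031]],[0, [0.0012, -0.0032, 0.0011], [0.0002, 0.005, 0.0031]],[0, [0.0011, -0.0032, 0.001], [0.0002, 0.005, 0.0031]],
end [0.489 0.07  0.304]
n in tool [0.516 0.006 0.857]
[292.8 206.3]
[ 68.7 162.3]
[529.5 164.4]
[316.2 306.8]
```

View pics/w1.png

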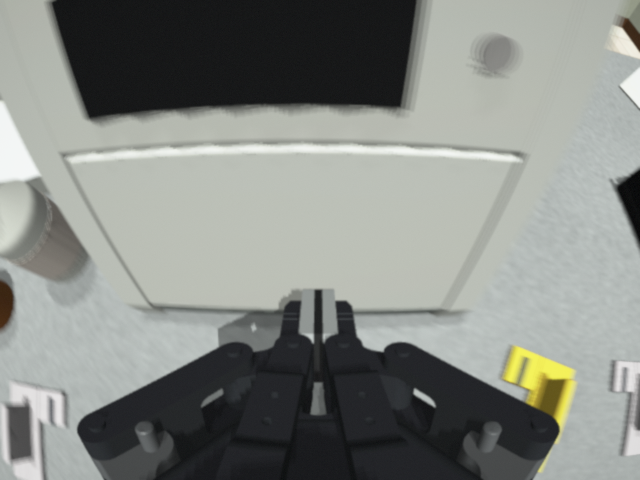

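The flap's top corners are at (65,155) and (523,157), where (69,162) and (529,164) were predicted, so the pose is confirmed to within about 4 mm. Approaching now.

move_arm --moves '[[0, [0, 0, 0], [0, 0, 0]], [0, [0, 0, 0], [0, 0, 0]], [0, [0.0035, 0, 0.006], [0, 0, 0]], [0, [0.0035, 0, 0.006], [0, 0, 0]], [0, [0.0035, 0, 0.006], [0, 0, 0]], [0, [0.0035, 0, 0.006], [0, 0, 0]], [0, [0, 0, 0], [0, 0, 0]], [0, [0, 0, 0], [0, 0, 0]], [0, [0, 0, 0], [0, 0, 0]], [0, [0, 0, 0], [0, 0, 0]]]'

```text
time: 2.65
eef_pos: [0.507, 0.0505, 0.2956]
tcp_rot: [0.942, -0.047, 0.332, 0.023]
contact_force: [0.4, -0.0, -0.3]
opening: -0.001
finger_force: 0.0
```

```bash
python3 - <<'E'
from h import *
s=get_state();r=R.from_quat(s['tcp_rot']);t=s['eef_pos']+r.apply([0,0,.173]);
n=np.array([.9337,-.1057,-.342])
print(s['eef_pos'],s['contact_force'],"tip",t,"gap",(np.array([.646,.052,.1537])-t)@n, "n",r.inv().apply(n), "lateral",r.inv().apply(np.array([.646,.052,.1537])-t))
E
```

```text
[0.50697881 0.05054865 0.29557832] [ 0.43663212 -0.01088803 -0.34558766] tip [0.61483194 0.03760866 0.16093339] gap 0.03005427036210578 n [0.5166043  0.00337582 0.85617801] lateral [ 0.0185423  -0.01765831  0.02398432]
```

move_arm --moves '[[0, [0.0015, -0.0035, 0.0025], [0, 0, 0]], [0, [0.0015, -0.0035, 0.0025], [0, 0, 0]], [0, [0.0015, -0.0035, 0.0025], [0, 0, 0]], [0, [0.0015, -0.0035, 0.0025], [0, 0, 0]], [0, [0.0015, -0.0035, 0.0025], [0, 0, 0]], [0, [0.001, 0, 0.0017], [0, 0, 0]], [0, [0.001, 0, 0.0017], [0, 0, 0]], [0, [0, 0, 0], [0, 0, 0]], [0, [0, 0, 0], [0, 0, 0]], [0, [0, 0, 0], [0, 0, 0]]]'

```text
time: 3.48
eef_pos: [0.5262, 0.066, 0.289]
tcp_rot: [0.942, -0.048, 0.332, 0.023]
contact_force: [-0.5, -0.1, -0.2]
opening: 0.001
finger_force: 0.0
```

move_arm --moves '[[0, [0.0005, 0, 0.0009], [0, 0, 0]], [0, [0.0005, 0, 0.0009], [0, 0, 0]], [0, [0.0005, 0, 0.0009], [0, 0, 0]], [0, [0.0005, 0, 0.0009], [0, 0, 0]], [0, [0.0005, 0, 0.0009], [0, 0, 0]], [0, [0.0005, 0, 0.0009], [0, 0, 0]], [0, [0.0005, 0, 0.0009], [0, 0, 0]], [0, [0, 0, 0], [0, 0, 0]], [0, [0, 0, 0], [0, 0, 0]], [0, [0, 0, 0], [0, 0, 0]]]'

```text
time: 4.32
eef_pos: [0.5328, 0.0654, 0.2863]
tcp_rot: [0.942, -0.047, 0.332, 0.023]
contact_force: [-0.0, -0.1, 0.1]
opening: -0.0
finger_force: 0.0
```

move_arm --moves '[[0, [0.0005, 0, 0.0009], [0, 0, 0]], [0, [0.0005, 0, 0.0009], [0, 0, 0]], [0, [0.0005, 0, 0.0009], [0, 0, 0]], [0, [0.0005, 0, 0.0009], [0, 0, 0]], [0, [0.0005, 0, 0.0009], [0, 0, 0]], [0, [0, 0, 0], [0, 0, 0]], [0, [0, 0, 0], [0, 0, 0]], [0, [0, 0, 0], [0, 0, 0]], [0, [0, 0, 0], [0, 0, 0]], [0, [0, 0, 0], [0, 0, 0]]]'

```text
time: 5.15
eef_pos: [0.5376, 0.0649, 0.2845]
tcp_rot: [0.942, -0.047, 0.332, 0.023]
contact_force: [-0.9, 0.1, 2.5]
opening: -0.001
finger_force: 1.0
```

move_arm --moves '[[0, [0.0005, 0, 0.0009], [0, 0, 0]], [0, [0.0005, 0, 0.0009], [0, 0, 0]], [0, [0.0005, 0, 0.0009], [0, 0, 0]], [0, [0, 0, 0], [0, 0, 0]], [0, [0, 0, 0], [0, 0, 0]], [0, [0, 0, 0], [0, 0, 0]], [0, [0, 0, 0], [0, 0, 0]], [0, [0, 0, 0], [0, 0, 0]], [0, [0, 0, 0], [0, 0, 0]], [0, [0, 0, 0], [0, 0, 0]]]'

```text
time: 5.98
eef_pos: [0.5405, 0.0646, 0.2835]
tcp_rot: [0.942, -0.047, 0.333, 0.023]
contact_force: [-5.8, 0.4, 4.9]
opening: -0.002
finger_force: 3.0
```

move_arm --moves '[[0, [0.0005, 0, 0.0009], [0, 0, 0]], [0, [0.0005, 0, 0.0009], [0, 0, 0]], [0, [0.0005, 0, 0.0009], [0, 0, 0]], [0, [0, 0, 0], [0, 0, 0]], [0, [0, 0, 0], [0, 0, 0]], [0, [0, 0, 0], [0, 0, 0]], [0, [0, 0, 0], [0, 0, 0]], [0, [0, 0, 0], [0, 0, 0]], [0, [0, 0, 0], [0, 0, 0]], [0, [0, 0, 0], [0, 0, 0]]]'

```text
time: 6.82
eef_pos: [0.543, 0.0644, 0.2827]
tcp_rot: [0.942, -0.047, 0.332, 0.023]
contact_force: [-10.6, 0.9, 9.2]
opening: 0.001
finger_force: 6.7
```

move_arm --moves '[[0, [0, 0, -0.02], [0, 0, 0]], [0, [0, 0, -0.03], [0, 0, 0]], [0, [0, 0, -0.04], [0, 0, 0]], [0, [0, 0, -0.04], [0, 0, 0]], [0, [0, 0, -0.03], [0, 0, 0]], [0, [0, 0, 0], [0, 0, 0]], [0, [0, 0, 0], [0, 0, 0]], [0, [0, 0, 0], [0, 0, 0]], [0, [0, 0, 0], [0, 0, 0]], [0, [0, 0, 0], [0, 0, 0]]]'

```text
time: 7.65
eef_pos: [0.4438, 0.076, 0.4044]
tcp_rot: [0.942, -0.048, 0.33, 0.023]
contact_force: [0.5, -0.5, -0.5]
opening: 0.0
finger_force: 0.0
```

```bash
python3 - <<'E'
from h import *
s=get_state();print(s['eef_pos'],s['contact_force'])
im=cv2.cvtColor(read_camera("side"),cv2.COLOR_RGB2BGR)
cv2.imwrite("pics/s2.png",cv2.resize(im[130:390,120:420],None,fx=2,fy=2))
E
```

```text
[0.44377594 0.07601383 0.4044055 ] [ 0.54031151 -0.46494453 -0.47315159]
```

View pics/s2.png

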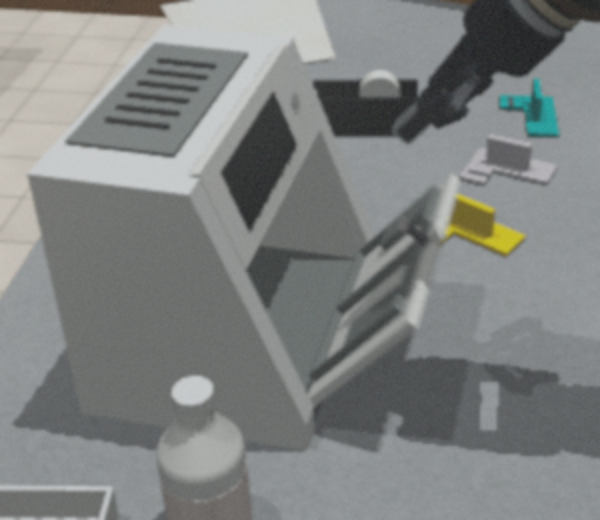

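The flap has released and is swinging down. I'll hover over the left-hand carrier while it settles.

```bash
python3 - <<'E'
from h import *
plan([.440,-.312,.30],mkrot(-.302),16,.45)
E
```

```text
rotvec [-0.055 -0.674  0.193] from [0.4438 0.076  0.4046]
[0.45, [-0.0025, 0.0241, 0.0068], [-0.0034, -0.0421, 0.0121]],[0.45, [-0.0019, 0.024, 0.0069], [-0.0034, -0.0421, 0.0121]],[0.45, [-0.0013, 0.0241, 0.0071], [-0.0034, -0.0421, 0.0121]],[0.45, [-0.0007, 0.024, 0.0072], [-0.0034, -0.0421, 0.0121]],[0.45, [-0.0001, 0.0241, 0.0073], [-0.0034, -0.0421, 0.0121]],[0.45, [0.0005, 0.024, 0.0074], [-0.0034, -0.0421, 0.0121]],[0.45, [0.0011, 0.0239, 0.0075], [-0.0034, -0.0421, 0.0121]],[0.45, [0.0017, 0.024, 0.0074], [-0.0034, -0.0421, 0.0121]],[0.45, [0.0023, 0.0238, 0.0075], [-0.0034, -0.0421, 0.0121]],[0.45, [0.0029, 0.0239, 0.0074], [-0.0034, -0.0421, 0.0121]],[0.45, [0.0035, 0.0237, 0.0074], [-0.0034, -0.0421, 0.0121]],[0.45, [0.0041, 0.0237, 0.0073], [-0.0034, -0.0421, 0.0121]],[0.45, [0.0047, 0.0236, 0.0072], [-0.0034, -0.0421, 0.0121]],[0.45, [0.0053, 0.0235, 0.007], [-0.0034, -0.0421, 0.0121]],[0.45, [0.0058, 0.0235, 0.007], [-0.0034, -0.0421, 0.0121]],[0.45, [0.0064, 0.0233, 0.0067], [-0.0034, -0.0421, 0.0121]],
end [ 0.44  -0.312  0.3  ]
```

move_arm --moves '[[0.45, [-0.0025, 0.024, 0.007], [-0.0035, -0.042, 0.012]], [0.45, [-0.002, 0.024, 0.007], [-0.0035, -0.042, 0.012]], [0.45, [-0.0013, 0.024, 0.007], [-0.0035, -0.042, 0.012]], [0.45, [-0.0007, 0.024, 0.007], [-0.0035, -0.042, 0.012]], [0.45, [0, 0.024, 0.0073], [-0.0035, -0.042, 0.012]], [0.45, [0.0005, 0.024, 0.0074], [-0.0035, -0.042, 0.012]], [0.45, [0.001, 0.024, 0.0075], [-0.0035, -0.042, 0.012]], [0.45, [0.0017, 0.024, 0.0075], [-0.0035, -0.042, 0.012]], [0.45, [0.0023, 0.024, 0.0075], [-0.0035, -0.042, 0.012]], [0.45, [0.003, 0.024, 0.0074], [-0.0035, -0.042, 0.012]]]'

```text
time: 8.53
eef_pos: [0.4414, -0.168, 0.3398]
tcp_rot: [0.985, -0.114, 0.127, 0.008]
contact_force: [0.3, 0.0, -0.5]
opening: 0.45
finger_force: 0.0
```

move_arm --moves '[[0.45, [0.0035, 0.0237, 0.0074], [-0.0035, -0.042, 0.012]], [0.45, [0.004, 0.0237, 0.0073], [-0.0035, -0.042, 0.012]], [0.45, [0.0047, 0.0236, 0.0072], [-0.0035, -0.042, 0.012]], [0.45, [0.0053, 0.0235, 0.007], [-0.0035, -0.042, 0.012]], [0.45, [0.006, 0.0235, 0.007], [-0.0035, -0.042, 0.012]], [0.45, [0.0064, 0.0233, 0.0067], [-0.0035, -0.042, 0.012]], [0.45, [0, 0, 0], [0, 0, 0]], [0.45, [0, 0, 0], [0, 0, 0]], [0.45, [0, 0, 0], [0, 0, 0]], [0.45, [0, 0, 0], [0, 0, 0]]]'

```text
time: 9.37
eef_pos: [0.4406, -0.3113, 0.302]
tcp_rot: [0.989, -0.149, 0.003, 0.0]
contact_force: [0.1, 0.3, -0.2]
opening: 0.448
finger_force: 0.0
```

```bash
cat >> h.py <<'E'
def wproj(X,s):
    c=camera_params("wrist");T=c['tool_from_camera'];r=R.from_quat(s['tcp_rot'])
    v=(r.inv().apply(np.atleast_2d(X)-s['eef_pos'])-T[:3,3])@T[:3,:3]; rho=np.hypot(v[:,0],v[:,1])
    return np.array([c['cx'],c['cy']])+(c['fx']*np.arctan2(rho,v[:,2])/rho)[:,None]*v[:,:2]
def wray(uv,s,z):
    c=camera_params("wrist");T=c['tool_from_camera'];r=R.from_quat(s['tcp_rot'])
    d=np.atleast_2d(np.array(uv,float))-[c['cx'],c['cy']];rho=np.hypot(*d.T);th=rho/c['fx']
    v=np.column_stack([d*(np.sin(th)/rho)[:,None],np.cos(th)]);w=r.apply(v@T[:3,:3].T);o=s['eef_pos']+r.apply(T[:3,3])
    return o+w*((z-o[2])/w[:,2])[:,None]
E
python3 - <<'E'
from h import *
s=get_state();print(s['time'],s['eef_pos'],s['tcp_rot'],s['qpos'].round(2))
w=cv2.cvtColor(read_camera("wrist"),cv2.COLOR_RGB2BGR)
sc=cv2.cvtColor(read_camera("scene"),cv2.COLOR_RGB2BGR); sd=cv2.cvtColor(read_camera("side"),cv2.COLOR_RGB2BGR)
for n,i in(("w3",w),("sc3",sc),("sd3",sd)): cv2.imwrite(f"pics/{n}.png",i)
a=cv2.resize(sc[225:345,200:350],(400,320)); b=cv2.resize(sd[190:340,230:430],(400,300))
k=np.zeros((600,800,3),np.uint8); k[:320,:400]=a; k[300:600,400:800]=b
k=cv2.resize(w[100:400,120:520],(800,600))
cv2.imwrite("pics/w3c.png",k)
f=[(x,-10+y,48) for x in(-25,35) for y in(-5,5)]+[(-55,5,8),(-55,-40,8),(55,40,8),(20,40,8),(55,-40,8)]
X=R.from_euler('z',-.3024).apply(np.array(f)/1e3)+[.4383,-.3013,0]
print(((wproj(X,s)-[120,100])*2).round())
E
```

```text
9.3667 [ 0.44057093 -0.31127231  0.30195001] [ 9.88781327e-01 -1.49343752e-01  2.81178085e-03  1.60316775e-04] [-0.8   0.1   1.99  0.    1.04  1.07]
[[412. 378.]
 [382. 378.]
 [414. 202.]
 [381. 202.]
 [359. 401.]
 [472. 401.]
 [258. 124.]
 [262. 218.]
 [482. 123.]]
```

View pics/w3c.png

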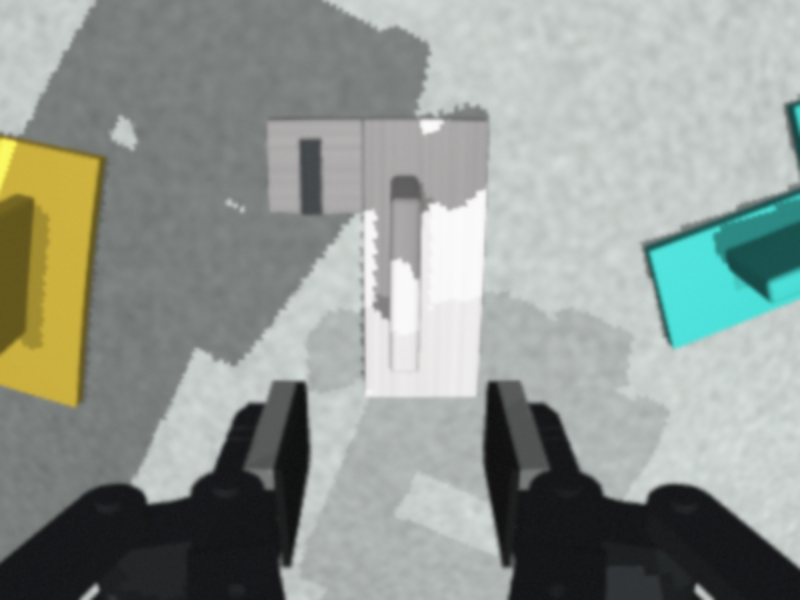

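The fin top is at u 391–421, v 198–372 in the crop, aligned with the tool and about 10 px right of the finger midline. Working out the offset.

```bash
python3 - <<'E'
from h import *
s=get_state()
g=wray(np.array([[406,198],[406,372]])/2+[120,100],s,.048);print(g,np.linalg.norm(g[0]-g[1]))
c=g.mean(0);r=R.from_quat(s['tcp_rot']);print("shift tool",r.inv().apply([c[0],c[1],.189]-s['eef_pos']).round(4))
E
```

```text
[[ 0.46936557 -0.32428185  0.048     ]
 [ 0.41280281 -0.30709478  0.048     ]] 0.05911633202441269
shift tool [0.001  0.0041 0.1136]
```

```bash
python3 - <<'E'
import cv2,numpy as np
a=cv2.imread("pics/sc3.png")[215:335,210:340];b=cv2.imread("pics/sd3.png")[235:360,240:375]
k=np.hstack([cv2.resize(a,(400,369),interpolation=2),cv2.resize(b,(400,370),interpolation=2)[:369]])
cv2.imwrite("pics/flap.png",k)
E
```

```text
(no output)
```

View pics/flap.png

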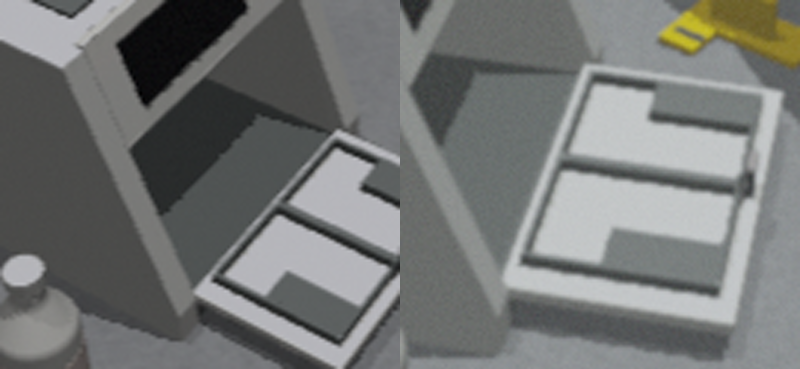

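The flap is level, with both recesses and their blocks visible. I'll grasp the left-hand carrier, and fit the recess positions from these pixels alongside.

move_arm --moves '[[0.45, [0.0005, 0.002, 0.02], [0, 0, 0]], [0.45, [0.0005, 0.002, 0.025], [0, 0, 0]], [0.45, [0, 0, 0.025], [0, 0, 0]], [0.45, [0, 0, 0.02], [0, 0, 0]], [0.45, [0, 0, 0.015], [0, 0, 0]], [0.45, [0, 0, 0.0085], [0, 0, 0]], [0.45, [0, 0, 0], [0, 0, 0]], [0.45, [0, 0, 0], [0, 0, 0]], [0, [0, 0, 0], [0, 0, 0]], [0, [0, 0, 0], [0, 0, 0]]]' --grip_force 50

```text
time: 10.35
eef_pos: [0.4415, -0.3169, 0.1904]
tcp_rot: [0.989, -0.15, 0.004, 0.001]
contact_force: [0.8, 0.6, 2.6]
opening: 0.18
finger_force: 2.1
```

move_arm --moves '[[0, [0, 0, 0], [0, 0, 0]], [0, [0, 0, 0], [0, 0, 0]], [0, [0, 0, 0], [0, 0, 0]], [0, [0, 0, 0], [0, 0, 0]], [0, [0, 0, -0.01], [0, 0, 0]], [0, [0, 0, -0.025], [0, 0, 0]], [0, [0, 0, -0.03], [0, 0, 0]], [0, [0, 0, -0.03], [0, 0, 0]], [0, [0, 0, -0.025], [0, 0, 0]], [0, [0, 0, 0], [0, 0, 0]]]'

```text
time: 11.18
eef_pos: [0.4413, -0.3173, 0.3152]
tcp_rot: [0.989, -0.15, 0.007, 0.004]
contact_force: [-0.2, -1.3, -1.1]
opening: 0.108
finger_force: 49.1
```

```bash
python3 - <<'E'
from h import *
def unS(p): return (np.array(p,float)+.5)/[400/130,369/120]-.5+[210,215]
def unD(p): return (np.array(p,float)+.5-[400,0])/[400/135,370/125]-.5+[240,235]
sP=[(338,368),(197,297),(338,130),(288,272),(362,308)]
dP=[(510,290),(735,323),(782,92),(588,66),(612,230),(728,243),(655,112)]
def model(q):
    hx,hy,yw,cx,cy=q
    co=lambda x,y,z=0:[x,y,z]
    nl,hl,nr,hr=co(-.157,.122),co(-.002,.122),co(-.157,-.122),co(-.002,-.122)
    b1,b2=co(cx+.013,cy+.012,.01),co(cx-.062,cy+.012,.01); r1=co(cx+.013,-cy-.012,.01)
    W=lambda L:R.from_euler('z',yw).apply(np.array(L))+[hx,hy,.035]
    return W([nl,hl,hr,b1,b2]),W([hl,nl,nr,hr,b1,b2,r1])
def f(q):
    a,b=model(q);return np.concatenate([(proj("scene",a)-unS(sP)).ravel(),(proj("side",b)-unD(dP)).ravel()])
s=least_squares(f,[.616,.055,-.113,-.08,.055],loss='soft_l1')
print(s.x.round(4),f(s.x).reshape(-1,2).round(1).tolist())
hx,hy,yw,cx,cy=s.x
for n,sg in(("left",1),("right",-1)): print(n,"recess",R.from_euler('z',yw).apply([cx,sg*cy,0])+[hx,hy,.035],"seat",R.from_euler('z',yw).apply([cx+.005,sg*(cy-.01),0])+[hx,hy,.069])
st=get_state();print(st['eef_pos'],st['opening'],st['finger_force'],st['contact_force'])
E
```

```text
[ 0.6144  0.0567 -0.1033 -0.078   0.0514] [[1.5, 1.0], [-1.9, -1.1], [-0.2, -0.4], [-0.0, -0.1], [-0.2, -0.2], [-3.1, -0.8], [1.7, 0.8], [1.7, -0.3], [-0.6, -0.5], [1.3, -0.3], [-0.0, 1.0], [-0.9, 0.0]]
left recess [0.54210142 0.11585494 0.035     ] seat [0.54604357 0.10539265 0.069     ]
right recess [0.53149846 0.0135811  0.035     ] seat [0.537503   0.02301219 0.069     ]
[ 0.44133565 -0.31727289  0.31518554] 0.1075753181373998 49.072367548942566 [-0.20818881 -1.26112773 -1.05079084]
```

Both measurements of the hinge agree to within 2 mm, and the carrier is held (opening 0.108, 49 N). Carrying it over to the left seat.

```bash
python3 - <<'E'
from h import *
plan([.5455,.106,.285],mkrot(-.108),15,0)
E
```

```text
rotvec [ 0.007 -0.015 -0.192] from [ 0.4413 -0.3173  0.3152]
[0, [-0.0017, -0.029, 0.0018], [0.0005, -0.001, -0.0128]],[0, [-0.0014, -0.0291, 0.0019], [0.0005, -0.001, -0.0128]],[0, [-0.001, -0.029, 0.0018], [0.0005, -0.001, -0.0128]],[0, [-0.0007, -0.0291, 0.0019], [0.0005, -0.001, -0.0128]],[0, [-0.0002, -0.029, 0.0019], [0.0005, -0.001, -0.0128]],[0, [0.0001, -0.0291, 0.0019], [0.0005, -0.001, -0.0128]],[0, [0.0005, -0.0291, 0.0019], [0.0005, -0.001, -0.0128]],[0, [0.0009, -0.029, 0.0019], [0.0005, -0.001, -0.0128]],[0, [0.0012, -0.0291, 0.002], [0.0005, -0.001, -0.0128]],[0, [0.0016, -0.029, 0.0019], [0.0005, -0.001, -0.0128]],[0, [0.002, -0.029, 0.002], [0.0005, -0.001, -0.0128]],[0, [0.0024, -0.0289, 0.0019], [0.0005, -0.001, -0.0128]],[0, [0.0027, -0.029, 0.002], [0.0005, -0.001, -0.0128]],[0, [0.0031, -0.0289, 0.002], [0.0005, -0.001, -0.0128]],[0, [0.0035, -0.0288, 0.0021], [0.0005, -0.001, -0.0128]],
end [0.5455 0.106  0.285 ]
```

move_arm --moves '[[0, [-0.0017, -0.029, 0.0018], [0, 0, -0.0128]], [0, [-0.0014, -0.029, 0.0018], [0, 0, -0.0128]], [0, [-0.001, -0.029, 0.0018], [0, 0, -0.0128]], [0, [-0.0007, -0.029, 0.0018], [0, 0, -0.0128]], [0, [-0.0003, -0.029, 0.0018], [0, 0, -0.0128]], [0, [0.0001, -0.029, 0.0019], [0, 0, -0.0128]], [0, [0.0005, -0.029, 0.0019], [0, 0, -0.0128]], [0, [0.0009, -0.029, 0.0019], [0, 0, -0.0128]], [0, [0.0012, -0.029, 0.0019], [0, 0, -0.0128]], [0, [0.0016, -0.029, 0.0019], [0, 0, -0.0128]]]'

```text
time: 12.02
eef_pos: [0.5087, -0.0328, 0.2886]
tcp_rot: [0.996, -0.086, 0.002, 0.001]
contact_force: [0.2, 0.1, -1.3]
opening: 0.106
finger_force: 49.1
```

move_arm --moves '[[0, [0.002, -0.029, 0.002], [0, 0, -0.0128]], [0, [0.0024, -0.029, 0.002], [0, 0, -0.0128]], [0, [0.0027, -0.029, 0.002], [0, 0, -0.0128]], [0, [0.003, -0.029, 0.002], [0, 0, -0.0128]], [0, [0.0035, -0.029, 0.002], [0, 0, -0.0128]], [0, [0, 0, 0], [0, 0, 0]], [0, [0, 0, 0], [0, 0, 0]], [0, [0, 0, 0], [0, 0, 0]], [0, [0, 0, 0], [0, 0, 0]], [0, [0, 0, 0], [0, 0, 0]]]'

```text
time: 12.85
eef_pos: [0.5439, 0.106, 0.2798]
tcp_rot: [0.998, -0.055, 0.003, 0.001]
contact_force: [0.3, -0.1, -1.6]
opening: 0.109
finger_force: 49.3
```

```bash
python3 - <<'E'
from h import *
plan([.5455,.106,.285],mkrot(-.108),1,0)
s=get_state();w=cv2.cvtColor(read_camera("wrist"),cv2.COLOR_RGB2BGR);print(s['qpos'].round(2),s['contact_force'])
cv2.imwrite("pics/w4.png",w);cv2.imwrite("pics/w4c.png",cv2.resize(w[60:435,70:570],(800,600)))
hx,hy,yw,cx,cy=.6144,.0567,-.1033,-.078,.0514
for sg in(1,-1):
    X=[(cx+a,sg*(cy+b),.045-.035) for a,b in((-.062,-.047),(.062,-.047),(.062,.047),(.013,.012),(-.062,.012),(.013,.047))]
    print(((wproj(R.from_euler('z',yw).apply(X)+[hx,hy,.035],s)-[70,60])*1.6).round().tolist())
E
```

```text
rotvec [ 0.002 -0.005 -0.002] from [0.5439 0.106  0.2798]
[0, [0.0016, -0.0001, -0.0052], [0.0016, -0.0052, -0.0022]],
end [0.5455 0.106  0.285 ]
[ 0.01  0.16  1.97 -0.    1.    1.69] [ 0.33727588 -0.07446102 -1.56011567]
[[485.0, 459.0], [501.0, 155.0], [231.0, 159.0], [334.0, 290.0], [343.0, 460.0], [241.0, 291.0]]
[[505.0, 458.0], [525.0, 156.0], [753.0, 167.0], [664.0, 287.0], [635.0, 449.0], [737.0, 286.0]]
```

View pics/w4c.png

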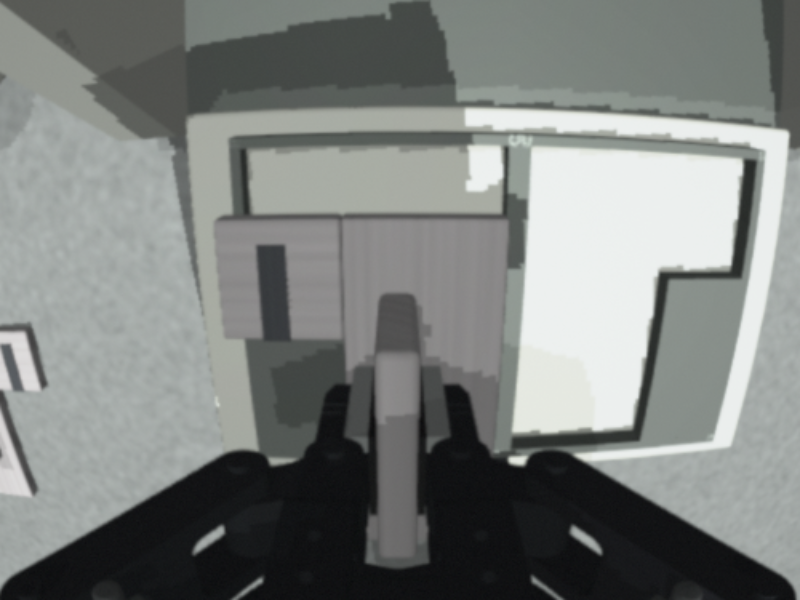

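The right recess corners show at about (532,147), (755,158), (660,275) and (511,447), roughly 10 px higher than predicted, so the flap is a few mm farther away. I'll compare the carrier and the recess in this same view.

```bash
python3 - <<'E'
from h import *
s=get_state();U=lambda p:np.array(p,float)/1.6+[70,60]
zt=s['eef_pos'][2]-.155-.026
Rr=[(532,147),(755,158),(660,275),(634,438),(511,447),(740,274)]
ob=wray(U(Rr),s,.045)
M=np.array([(.062,.047),(.062,-.047),(.013,-.012),(-.062,-.012),(-.062,.047),(.013,-.047)])
rt=lambda q,m:(R.from_euler('z',q[2]).apply(np.c_[m,0*m[:,0]])+[q[0],q[1],0])[:,:2]
q=least_squares(lambda q:(rt(q,M)-ob[:,:2]).ravel(),[.53,.01,-.1]).x;print("right recess",q.round(4),((rt(q,M)-ob[:,:2])*1e3).round(1).tolist())
yw=q[2];l=q[:2]+2*.0514*np.array([-np.sin(yw),np.cos(yw)]);print("left recess est",l)
c=wray(U([(217,218),(507,217),(226,338)]),s,zt)
N=np.array([(.055,.04),(.055,-.04),(.02,.04)])
p=least_squares(lambda q:(rt(q,N)-c[:,:2]).ravel(),[.54,.11,-.1]).x;print("carrier",p.round(4),((rt(p,N)-c[:,:2])*1e3).round(1).tolist())
print("carrier grip",rt(p,np.array([[.005,-.01]])),s['eef_pos'])
r=R.from_quat(s['tcp_rot']);print("shift tool",r.inv().apply([*(l-p[:2]),0]),"yaw",yw-p[2])
E
```

```text
right recess [ 0.5364  0.0129 -0.1082] [[2.1, 1.6], [0.9, 0.2], [-0.6, -2.6], [-1.5, -1.6], [-0.2, 2.1], [-0.7, 0.3]]
left recess est [0.54749091 0.11514189]
carrier [ 0.5391  0.1146 -0.1077] [[0.2, 1.4], [0.1, -2.2], [-0.3, 0.7]]
carrier grip [[0.54299978 0.10414635]] [0.54403167 0.10606266 0.27996564]
shift tool [ 8.27898852e-03 -1.43583507e-03  4.41503660e-05] yaw -0.00046563114544315165
```

move_arm --moves '[[0, [0.003, 0, 0.005], [0, 0, 0]], [0, [0.003, 0, 0.008], [0, 0, 0]], [0, [0, 0, 0.008], [0, 0, 0]], [0, [0, 0, 0.007], [0, 0, 0]], [0, [0, 0, 0.005], [0, 0, 0]], [0, [0, 0, 0.004], [0, 0, 0]], [0, [0, 0, 0.004], [0, 0, 0]], [0, [0, 0, 0.003], [0, 0, 0]], [0, [0, 0, 0], [0, 0, 0]], [0, [0, 0, 0], [0, 0, 0]]]'

```text
time: 13.73
eef_pos: [0.5504, 0.1064, 0.2361]
tcp_rot: [0.999, -0.054, 0.003, 0.001]
contact_force: [-0.4, 0.0, -1.2]
opening: 0.105
finger_force: 49.4
```

move_arm --moves '[[0, [0, 0, 0.002], [0, 0, 0]], [0, [0, 0, 0.002], [0, 0, 0]], [0, [0, 0, 0.002], [0, 0, 0]], [0, [0, 0, 0], [0, 0, 0]], [0, [0, 0, 0], [0, 0, 0]], [0, [0, 0, 0], [0, 0, 0]], [0, [0, 0, 0], [0, 0, 0]], [0, [0, 0, 0], [0, 0, 0]], [0, [0, 0, 0], [0, 0, 0]], [0, [0, 0, 0], [0, 0, 0]]]'

```text
time: 14.57
eef_pos: [0.5504, 0.1063, 0.2302]
tcp_rot: [0.999, -0.054, 0.003, 0.001]
contact_force: [1.0, -0.6, -1.5]
opening: 0.109
finger_force: 49.4
```

Already below rim height with no contact, so it is inside the recess. Continuing down.

move_arm --moves '[[0, [0, 0, 0.001], [0, 0, 0]], [0, [0, 0, 0.001], [0, 0, 0]], [0, [0, 0, 0.001], [0, 0, 0]], [0, [0, 0, 0.001], [0, 0, 0]], [0, [0, 0, 0.0005], [0, 0, 0]], [0, [0, 0, 0], [0, 0, 0]], [0, [0, 0, 0], [0, 0, 0]], [0, [0, 0, 0], [0, 0, 0]], [0, [0, 0, 0], [0, 0, 0]], [0, [0, 0, 0], [0, 0, 0]]]'

```text
time: 15.4
eef_pos: [0.5504, 0.1063, 0.2257]
tcp_rot: [0.999, -0.054, 0.003, 0.001]
contact_force: [-0.2, -0.2, -0.6]
opening: 0.105
finger_force: 49.4
```

move_arm --moves '[[0, [0, 0, 0.0005], [0, 0, 0]], [0, [0, 0, 0.0005], [0, 0, 0]], [0, [0, 0, 0.0005], [0, 0, 0]], [0, [0, 0, 0], [0, 0, 0]], [0, [0, 0, 0], [0, 0, 0]], [0, [0, 0, 0], [0, 0, 0]], [0, [0, 0, 0], [0, 0, 0]], [0, [0, 0, 0], [0, 0, 0]], [0, [0, 0, 0], [0, 0, 0]], [0, [0, 0, 0], [0, 0, 0]]]'

```text
time: 16.23
eef_pos: [0.5507, 0.1063, 0.225]
tcp_rot: [0.999, -0.054, 0.003, 0.001]
contact_force: [-3.1, -0.7, 5.6]
opening: 0.108
finger_force: 50.4
```

Floor contact at z 0.225, as expected for lying flat. Releasing and lifting, and checking the bottle clearances for the next grasp.

move_arm --moves '[[0.1, [0, 0, -0.0005], [0, 0, 0]], [0.2, [0, 0, 0], [0, 0, 0]], [0.35, [0, 0, 0], [0, 0, 0]], [0.35, [0, 0, 0], [0, 0, 0]], [0.35, [0, 0, 0], [0, 0, 0]], [0.35, [0, 0, -0.01], [0, 0, 0]], [0.35, [0, 0, -0.025], [0, 0, 0]], [0.35, [0, 0, -0.035], [0, 0, 0]], [0.35, [0, 0, -0.035], [0, 0, 0]], [0.35, [0, 0, 0], [0, 0, 0]]]'

```text
time: 17.07
eef_pos: [0.5522, 0.1067, 0.3389]
tcp_rot: [0.998, -0.054, 0.011, 0.0]
contact_force: [2.1, 1.1, 1.4]
opening: 0.351
finger_force: 0.0
```

```bash
python3 - <<'E'
from h import *
for nm,a,b,h in(("amber",(214,361),(241,405),.125),("water",(218,304),(217,326),.17)):
    f=lambda q:np.concatenate([(proj("scene",[q[0],q[1],h])-a).ravel(),(proj("side",[q[0],q[1],h])-b).ravel()])
    s=least_squares(f,[.6,.3]);print(nm,s.x,s.fun)
plan([.4935,.3500,.33],mkrot(-.0515),12,.45)
E
```

```text
amber [0.62807256 0.41678774] [-0.44345914 -1.17193111  0.47938017  0.63584799]
water [0.68676459 0.30783737] [-0.72492352 -0.69320731  0.54993075  0.25322892]
rotvec [-0.    -0.021 -0.057] from [0.5522 0.1067 0.3389]
[0.45, [-0.0071, -0.0196, 0.0006], [-0.0, -0.0018, -0.0047]],[0.45, [-0.0069, -0.0197, 0.0006], [-0.0, -0.0018, -0.0047]],[0.45, [-0.0069, -0.0197, 0.0006], [-0.0, -0.0018, -0.0047]],[0.45, [-0.0068, -0.0197, 0.0007], [-0.0, -0.0018, -0.0047]],[0.45, [-0.0067, -0.0198, 0.0006], [-0.0, -0.0018, -0.0047]],[0.45, [-0.0066, -0.0198, 0.0007], [-0.0, -0.0018, -0.0047]],[0.45, [-0.0065, -0.0198, 0.0007], [-0.0, -0.0018, -0.0047]],[0.45, [-0.0064, -0.0198, 0.0007], [-0.0, -0.0018, -0.0047]],[0.45, [-0.0064, -0.0199, 0.0007], [-0.0, -0.0018, -0.0047]],[0.45, [-0.0062, -0.0199, 0.0007], [-0.0, -0.0018, -0.0047]],[0.45, [-0.0061, -0.02, 0.0007], [-0.0, -0.0018, -0.0047]],[0.45, [-0.006, -0.0199, 0.0007], [-0.0, -0.0018, -0.0047]],
end [0.4935 0.35   0.33  ]
```

move_arm --moves '[[0.35, [-0.0082, -0.0237, 0.0005], [0, 0, -0.0057]], [0.35, [-0.0082, -0.0237, 0.0005], [0, 0, -0.0057]], [0.45, [-0.008, -0.0237, 0.0005], [0, 0, -0.0057]], [0.45, [-0.008, -0.0237, 0.0005], [0, 0, -0.0057]], [0.45, [-0.008, -0.0237, 0.0005], [0, 0, -0.0057]], [0.45, [-0.008, -0.0238, 0.0005], [0, 0, -0.0057]], [0.45, [-0.0078, -0.0238, 0.0005], [0, 0, -0.0057]], [0.45, [-0.0076, -0.0238, 0.0005], [0, 0, -0.0057]], [0.45, [-0.0076, -0.0238, 0.0005], [0, 0, -0.0057]], [0.45, [-0.0075, -0.0238, 0.0005], [0, 0, -0.0057]]]'

```text
time: 17.9
eef_pos: [0.4905, 0.351, 0.3244]
tcp_rot: [1.0, -0.026, 0.003, 0.001]
contact_force: [0.2, -0.9, -0.1]
opening: 0.452
finger_force: 0.0
```

move_arm --moves '[[0.45, [0, 0, 0.01], [0, 0, 0]], [0.45, [0, 0, 0.01], [0, 0, 0]], [0.45, [0, 0, 0.01], [0, 0, 0]], [0.45, [0, 0, 0], [0, 0, 0]], [0.45, [0, 0, 0], [0, 0, 0]], [0.45, [0, 0, 0], [0, 0, 0]], [0.45, [0, 0, 0], [0, 0, 0]], [0.45, [0, 0, 0], [0, 0, 0]], [0.45, [0, 0, 0], [0, 0, 0]], [0.45, [0, 0, 0], [0, 0, 0]]]'

```text
time: 18.73
eef_pos: [0.4913, 0.3496, 0.2943]
tcp_rot: [1.0, -0.026, 0.003, 0.001]
contact_force: [-0.2, -0.6, 0.5]
opening: 0.449
finger_force: 0.0
```

```bash
python3 - <<'E'
from h import *
s=get_state();print(s['time'],s['eef_pos'],s['qpos'].round(2))
w=cv2.cvtColor(read_camera("wrist"),cv2.COLOR_RGB2BGR);cv2.imwrite("pics/w5.png",w)
f=[(x,10+y,48) for x in(-25,35) for y in(-5,5)]+[(-55,40,8),(-55,-5,8),(55,40,8),(55,-40,8),(20,-40,8)]
Q=lambda q:wproj(R.from_euler('z',q[2]).apply(np.array(f)/1e3)+[q[0],q[1],0],s)
u=Q([.4871,.3417,-.0515]);print(u.round(1).tolist())
g=cv2.cvtColor(w,cv2.COLOR_BGR2GRAY)
# plate mask: low-saturation bright? coarse ascii of the region
x0,y0=u.min(0).astype(int)-25;x1,y1=u.max(0).astype(int)+25
print(x0,y0)
for r in g[y0:y1:5,x0:x1:3]: print(''.join("%x"%(v//16) for v in r))
E
```

```text
18.7333 [0.49127599 0.34960715 0.2942798 ] [ 0.45  0.24  1.84 -0.    1.05  2.08]
[[321.1, 292.6], [305.7, 292.6], [321.4, 201.8], [304.6, 201.8], [275.8, 303.3], [333.4, 303.5], [270.2, 161.0], [385.6, 161.3], [383.6, 210.0]]
245 135
777778887888877877777887878778ac888877788cccccccccddccc
88887888877887888777888888887889a887778888cccccccddcccd
888888877888788877777787778888888877777788accdddccdcccd
887788887888888877778787788888787777777777788accccccccc
7778787788877888877887777888887777888888887779cdddccccc
77888878888888888787888888887777777777777777777bccccccc
7777887777aaaaaaaaaaaaaaaaaaaaa8aaaaaaaaaaaaaaffdcccccc
8887887777aaaaaaaaaaaaaaaaaaaaa9aaaaaaa99aaaaaefcddccdd
8877777778aaaaaaaaaaaaaaaaaaaaa9aaaaaa84448aaaaccddccdc
7787777778aaaaaaaaaaaaaaaaaaaaa9aaaaaa84448aaaa9ccddccc
8787888888aaaaaaaaaaaaaaaaaaaaa8aaaaaa84448aaaa97bcdccc
9778878888aaaaaaaaaaaa76679aaaa8aaaaaa74449aaaa988ccccd
8877788888aaaaaaaaaaa966666aaaa9aaaaaa64449aaaa8778cddd
7878888878aaaaaaaaaaa8666668aaa9aaaaaa6444aaaaa88888cdc
88887788889aaaaaaaaaa8aaaa88aaa9aaaaaa5445aaaaa87878bcc
87778778889aaaaaaaaaa9aaaa
[... 617 characters left out ...]
8886666666666666667766666667
cddddcbbb8688888888888aaa978886666666666666666666666666
ccdcbabbba988898888888998778886666666666666666666666666
ccdcbbaabaa9eee8888887888778886666666666666666666666666
ccccbbbbbbbeeeee888887888788886666666666666666666666666
cccc877878beeeeec88887777788886666666666445556666666666
ccca555413aeeeeeed8888888888886666666665115555666666666
bbb6555211aeeeeeeea888888888886666666665114555555566666
1145554111ccccddbbaa76666666666666666664112555521125666
1255552111bccccccdcba6666666666666666663111455541111566
1455551111acbbbdbbbbb9666666666666666663111255552111266
25555311118bbbbbbbbbbba66666666666666662111155555111146
45555111117aaabbbbbbbbb86666666666666662111135555211115
```

The pixel map puts the plate edges and fin within about 2 px of prediction, so a 2 mm shift and then grasp.

move_arm --moves '[[0.45, [0.001, -0.0005, 0.02], [0, 0, 0]], [0.45, [0.001, -0.0005, 0.025], [0, 0, 0]], [0.45, [0, 0, 0.025], [0, 0, 0]], [0.45, [0, 0, 0.018], [0, 0, 0]], [0.45, [0, 0, 0.01], [0, 0, 0]], [0.45, [0, 0, 0.006], [0, 0, 0]], [0.45, [0, 0, 0], [0, 0, 0]], [0.45, [0, 0, 0], [0, 0, 0]], [0, [0, 0, 0], [0, 0, 0]], [0, [0, 0, 0], [0, 0, 0]]]' --grip_force 50

```text
time: 19.62
eef_pos: [0.4944, 0.3507, 0.1915]
tcp_rot: [1.0, -0.026, 0.004, 0.0]
contact_force: [-0.1, 0.9, 0.1]
opening: 0.175
finger_force: 0.0
```

move_arm --moves '[[0, [0, 0, 0], [0, 0, 0]], [0, [0, 0, 0], [0, 0, 0]], [0, [0, 0, 0], [0, 0, 0]], [0, [0, 0, 0], [0, 0, 0]], [0, [0, 0, -0.01], [0, 0, 0]], [0, [0, 0, -0.03], [0, 0, 0]], [0, [0, 0, -0.035], [0, 0, 0]], [0, [0, 0, -0.035], [0, 0, 0]], [0, [0, 0, -0.03], [0, 0, 0]], [0, [0, 0, 0], [0, 0, 0]]]'

```text
time: 20.45
eef_pos: [0.4944, 0.3515, 0.338]
tcp_rot: [1.0, -0.026, 0.009, -0.002]
contact_force: [1.2, 1.1, -0.2]
opening: 0.111
finger_force: 49.6
```

```bash
python3 - <<'E'
from h import *
plan([.5425,.0220,.285],mkrot(-.108),15,0)
E
```

```text
rotvec [-0.005 -0.017  0.057] from [0.4944 0.3515 0.338 ]
[0, [0.0043, 0.0218, 0.0035], [-0.0003, -0.0011, 0.0038]],[0, [0.0043, 0.0218, 0.0035], [-0.0003, -0.0011, 0.0038]],[0, [0.0045, 0.0217, 0.0035], [-0.0003, -0.0011, 0.0038]],[0, [0.0045, 0.0217, 0.0035], [-0.0003, -0.0011, 0.0038]],[0, [0.0046, 0.0218, 0.0036], [-0.0003, -0.0011, 0.0038]],[0, [0.0047, 0.0217, 0.0035], [-0.0003, -0.0011, 0.0038]],[0, [0.0048, 0.0216, 0.0035], [-0.0003, -0.0011, 0.0038]],[0, [0.0049, 0.0217, 0.0035], [-0.0003, -0.0011, 0.0038]],[0, [0.005, 0.0216, 0.0035], [-0.0003, -0.0011, 0.0038]],[0, [0.005, 0.0216, 0.0036], [-0.0003, -0.0011, 0.0038]],[0, [0.0052, 0.0216, 0.0035], [-0.0003, -0.0011, 0.0038]],[0, [0.0052, 0.0216, 0.0035], [-0.0003, -0.0011, 0.0038]],[0, [0.0053, 0.0216, 0.0035], [-0.0003, -0.0011, 0.0038]],[0, [0.0054, 0.0215, 0.0035], [-0.0003, -0.0011, 0.0038]],[0, [0.0055, 0.0215, 0.0036], [-0.0003, -0.0011, 0.0038]],
end [0.5425 0.022  0.285 ]
```

move_arm --moves '[[0, [0.0043, 0.0218, 0.002], [0, 0, 0.0038]], [0, [0.0043, 0.0218, 0.002], [0, 0, 0.0038]], [0, [0.0045, 0.0218, 0.002], [0, 0, 0.0038]], [0, [0.0045, 0.0217, 0.002], [0, 0, 0.0038]], [0, [0.0046, 0.0217, 0.002], [0, 0, 0.0038]], [0, [0.0047, 0.0217, 0.002], [0, 0, 0.0038]], [0, [0.0048, 0.0217, 0.002], [0, 0, 0.0038]], [0, [0.0049, 0.0217, 0.002], [0, 0, 0.0038]], [0, [0.005, 0.0216, 0.002], [0, 0, 0.0038]], [0, [0.005, 0.0216, 0.002], [0, 0, 0.0038]]]'

```text
time: 21.28
eef_pos: [0.5239, 0.1297, 0.3091]
tcp_rot: [0.999, -0.045, 0.002, 0.001]
contact_force: [0.4, -0.5, -1.2]
opening: 0.113
finger_force: 49.4
```

move_arm --moves '[[0, [0.0052, 0.0216, 0.002], [0, 0, 0.0038]], [0, [0.0052, 0.0216, 0.002], [0, 0, 0.0038]], [0, [0.0053, 0.0216, 0.002], [0, 0, 0.0038]], [0, [0.0054, 0.0215, 0.002], [0, 0, 0.0038]], [0, [0.0055, 0.0215, 0.002], [0, 0, 0.0038]], [0, [0, 0, 0.005], [0, 0, 0]], [0, [0, 0, 0.01], [0, 0, 0]], [0, [0, 0, 0.008], [0, 0, 0]], [0, [0, 0, 0], [0, 0, 0]], [0, [0, 0, 0], [0, 0, 0]]]'

```text
time: 22.12
eef_pos: [0.5401, 0.0218, 0.2761]
tcp_rot: [0.999, -0.054, 0.001, 0.001]
contact_force: [0.3, -0.2, -1.1]
opening: 0.105
finger_force: 49.4
```

```bash
python3 - <<'E'
from h import *
plan([.5425,.0220,.285],mkrot(-.108),1,0)
s=get_state();w=cv2.cvtColor(read_camera("wrist"),cv2.COLOR_RGB2BGR);print(s['time'],s['contact_force'])
cv2.imwrite("pics/w6.png",w);cv2.imwrite("pics/w6c.png",cv2.resize(w[60:435,70:570],(800,600)))
E
```

```text
rotvec [ 0.001 -0.002  0.001] from [0.5401 0.0218 0.2761]
[0, [0.0024, -0.0005, -0.0089], [0.001, -0.0025, 0.0006]],
end [0.5425 0.022  0.285 ]
22.1167 [ 0.31487737 -0.15771568 -1.11409925]
```

View pics/w6c.png

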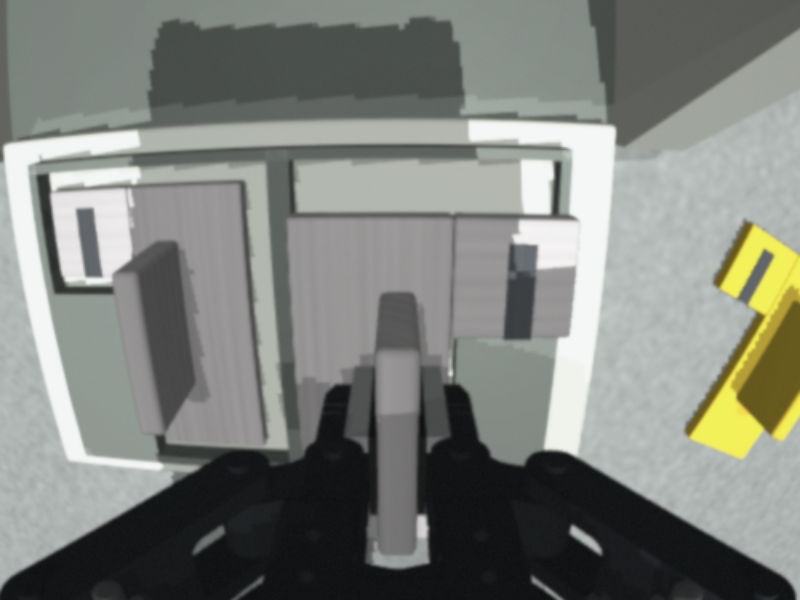

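Left-hand carrier lies flat in its recess with gaps visible at the far end, near end and right side. The held right-hand carrier's corners are at (290,217), (580,217) and (572,338), and the recess far corners at about (293,160) and (568,160).

```bash
python3 - <<'E'
from h import *
s=get_state();U=lambda p:np.array(p,float)/1.6+[70,60];r=R.from_quat(s['tcp_rot'])
zt=s['eef_pos'][2]-.155-.026-.002
t=lambda X:r.inv().apply(X-s['eef_pos'])[:,:2].round(4).tolist()
print("recess far corners",t(wray(U([(293,160),(568,160)]),s,.045)))
print("carrier far corners+foot",t(wray(U([(290,217),(580,217),(572,338)]),s,zt)))
print("left plate top",t(wray(U([(52,192),(243,182),(265,443)]),s,.043)),"left rec right edge/near",t(wray(U([(268,162),(290,450)]),s,.045)))
E
```

```text
recess far corners [[0.0568, -0.0346], [0.0575, 0.0602]]
carrier far corners+foot [[0.0475, -0.0274], [0.0479, 0.0501], [0.0124, 0.0512]]
left plate top [[0.0489, -0.1328], [0.0493, -0.0532], [-0.0579, -0.0537]] left rec right edge/near [[0.0563, -0.0434], [-0.0596, -0.043]]
```

Shift +3 mm x and +1.5 mm y, then lower.

move_arm --moves '[[0, [0.0015, 0.0008, 0.005], [0, 0, 0]], [0, [0.0015, 0.0007, 0.008], [0, 0, 0]], [0, [0, 0, 0.008], [0, 0, 0]], [0, [0, 0, 0.007], [0, 0, 0]], [0, [0, 0, 0.005], [0, 0, 0]], [0, [0, 0, 0.004], [0, 0, 0]], [0, [0, 0, 0.003], [0, 0, 0]], [0, [0, 0, 0], [0, 0, 0]], [0, [0, 0, 0], [0, 0, 0]], [0, [0, 0, 0], [0, 0, 0]]]'

```text
time: 23.0
eef_pos: [0.5441, 0.0189, 0.2381]
tcp_rot: [0.999, -0.054, 0.003, 0.001]
contact_force: [0.5, 0.6, -1.8]
opening: 0.108
finger_force: 49.5
```

move_arm --moves '[[0, [0, 0, 0.002], [0, 0, 0]], [0, [0, 0, 0.002], [0, 0, 0]], [0, [0, 0, 0.001], [0, 0, 0]], [0, [0, 0, 0.001], [0, 0, 0]], [0, [0, 0, 0], [0, 0, 0]], [0, [0, 0, 0], [0, 0, 0]], [0, [0, 0, 0], [0, 0, 0]], [0, [0, 0, 0], [0, 0, 0]], [0, [0, 0, 0], [0, 0, 0]], [0, [0, 0, 0], [0, 0, 0]]]'

```text
time: 23.83
eef_pos: [0.544, 0.0189, 0.2318]
tcp_rot: [0.999, -0.054, 0.003, 0.001]
contact_force: [0.1, 0.7, -1.6]
opening: 0.112
finger_force: 49.5
```

move_arm --moves '[[0, [0, 0, 0.001], [0, 0, 0]], [0, [0, 0, 0.001], [0, 0, 0]], [0, [0, 0, 0.001], [0, 0, 0]], [0, [0, 0, 0.001], [0, 0, 0]], [0, [0, 0, 0.001], [0, 0, 0]], [0, [0, 0, 0.0005], [0, 0, 0]], [0, [0, 0, 0], [0, 0, 0]], [0, [0, 0, 0], [0, 0, 0]], [0, [0, 0, 0], [0, 0, 0]], [0, [0, 0, 0], [0, 0, 0]]]'

```text
time: 24.67
eef_pos: [0.544, 0.0189, 0.2263]
tcp_rot: [0.999, -0.054, 0.003, 0.001]
contact_force: [1.4, 0.0, -1.3]
opening: 0.11
finger_force: 49.4
```

move_arm --moves '[[0, [0, 0, 0.0005], [0, 0, 0]], [0, [0, 0, 0.0005], [0, 0, 0]], [0, [0, 0, 0.0005], [0, 0, 0]], [0, [0, 0, 0], [0, 0, 0]], [0, [0, 0, 0], [0, 0, 0]], [0, [0, 0, 0], [0, 0, 0]], [0, [0, 0, 0], [0, 0, 0]], [0, [0, 0, 0], [0, 0, 0]], [0, [0, 0, 0], [0, 0, 0]], [0, [0, 0, 0], [0, 0, 0]]]'

```text
time: 25.5
eef_pos: [0.5443, 0.0189, 0.2259]
tcp_rot: [0.999, -0.054, 0.003, 0.001]
contact_force: [-3.5, 0.3, 5.4]
opening: 0.105
finger_force: 50.7
```

move_arm --moves '[[0.1, [0, 0, -0.0005], [0, 0, 0]], [0.2, [0, 0, 0], [0, 0, 0]], [0.35, [0, 0, 0], [0, 0, 0]], [0.35, [0, 0, 0], [0, 0, 0]], [0.35, [0, 0, 0], [0, 0, 0]], [0.35, [0, 0, -0.01], [0, 0, 0]], [0.35, [0, 0, -0.025], [0, 0, 0]], [0.35, [0, 0, -0.03], [0, 0, 0]], [0.35, [0, 0, -0.02], [0, 0, 0]], [0.35, [0, 0, 0], [0, 0, 0]]]'

```text
time: 26.33
eef_pos: [0.5452, 0.0189, 0.3166]
tcp_rot: [0.998, -0.054, 0.008, 0.001]
contact_force: [0.3, -0.6, 0.2]
opening: 0.35
finger_force: 0.0
```

move_arm --moves '[[0.35, [0, 0, 0], [0, 0, 0]], [0.35, [0, 0, 0], [0, 0, 0]], [0.35, [0, 0, 0], [0, 0, 0]], [0.35, [0, 0, 0], [0, 0, 0]], [0.35, [0, 0, 0], [0, 0, 0]], [0.35, [0, 0, 0], [0, 0, 0]], [0.35, [0, 0, 0], [0, 0, 0]], [0.35, [0, 0, 0], [0, 0, 0]], [0.35, [0, 0, 0], [0, 0, 0]], [0.35, [0, 0, 0], [0, 0, 0]]]'

```text
time: 27.17
eef_pos: [0.5435, 0.0191, 0.3102]
tcp_rot: [0.999, -0.054, 0.003, 0.001]
contact_force: [-0.5, -0.6, 0.7]
opening: 0.351
finger_force: 0.0
```

```bash
python3 - <<'E'
from h import *
s=get_state();print(s['time'],s['eef_pos'],s['contact_force'])
g=cv2.cvtColor(read_camera("wrist"),cv2.COLOR_RGB2GRAY);cv2.imwrite("pics/w7.png",g)
hx,hy,yw,cx,cy=.6184,.0555,-.1075,-.078,.0514
X=[(cx+a,-cy-b,z) for a,b,z in((.055,.04,.008),(.055,-.04,.008),(.02,.04,.008),(.035,-.01,.048),(-.025,-.01,.048),(-.055,-.04,.008),(-.055,.005,.008))]
print(wproj(R.from_euler('z',yw).apply(X)+[hx,hy,.035],s).round().tolist())
for r in g[130:330:5,220:440:3]: print(''.join("%x"%(v//16) for v in r))
E
```

```text
27.1667 [0.54350237 0.01909611 0.31022406] [-0.48381429 -0.56561403  0.67121578]
[[389.0, 170.0], [265.0, 170.0], [387.0, 222.0], [311.0, 216.0], [312.0, 312.0], [272.0, 320.0], [333.0, 320.0]]
6665566666666666666666666666666666666666666aaaaaaaaaaaaaaaaaaaaaaaa9995566
66666666666666666666666666666666666666666669aa98998777aaaaaaa9999aaaaa6666
77777788888999999aaaaaaaaaaaaaaaaaaaaaaaaaaadeeeeeeeeddddccbbaaa9988897666
bbbbbbbbbbbbbbbbbbbbbbbbbbbbbbbbbbbbbbbbbbbcfffffffffffffffffffffffffffb66
bbbbbbbbbbbbbbbbbbbbbbbbbbbbbbbbbbbbbbbbbbbcfeddedccccffffffeffffffffff966
555555555555555555555555666666666666666666666aaaaa99999999988abffffffffbaa
6666666676666666677777777777778888898777777acdddaaaaaaaccccb9abffffffffcba
bbaaabbb866648bbbbaaaaa99999999999999999aa99caaaaaaaaaaaeeff49affffffffccc
bbbbbbbb966657abba99999999999999999999998999da9999999999efef5aaffffffffcbb
99986bbba66658bbba99999999999999999999998999999999999999efeb49affffffffbbb
99985bbba66657bbba9999999999999999999999899999997444699dffeb4aaffffffffbbb
99985abba66656bbba9999999999999999999999899999997344699dfffb4abfffffffebbb
99995b
[... 1393 characters left out ...]
89898999888cffffffebcccbb
99999969bbb54447999777777777777777767cedfa788889888889888888dffffffdabbcbb
99999979bbb5444555542577777778a77777deedfd788245557888888888effffffcabcbbb
99999987bbb6444455531477777777977777deedfe787125555888888888fffffffaabbbcb
99999996bbb7333555521377777777777777deedfe787114555666788889ffffffeaabbbbb
99999995aa31114555410377777777977778deede978611355541111788affffffeaabbbbb
99999995a411115555310277777778dddddededdf988511155552111288cffffffdaabbbbb
999999978111135555110277777777dddddedeedfa88400144444111148dffffffaabbcbbb
67788899311114555411028888899999eedaaaa98788400134445211117efffffeaabcbbbb
33333332111134455210113333333333333333333388401114444311114efffffe9abbbcbb
```

The right-hand carrier is seated with floor visible around it, and the tool is clear of everything. Handing in.

```bash
python3 -c "
from plant import *
print(sign_off())"
```

```text
the job is handed in; nothing more can be done
None
```

I opened the flap by pressing about 6 mm, with a peak reading of about 14 N on the tool. Both carriers are set down flat in their own recesses and released, and I handed the job in at about 27 s; no verdict came back, so the result is from my own camera and force readings.

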